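# Hold the sample box lid at its hinge for the pin

## Robot

A 6-joint arm with a two-finger parallel gripper is mounted at the origin on the work surface. World frame = base frame: x ahead of the robot, y to its left, z up, the work surface at z = 0. Lengths are in m, angles in rad, forces in N, time in s.
With the tool pointing down it reaches from about 0.25 to 0.725 m from the base axis. Payload 4 kg.
Tool frame: the origin (TCP) lies midway between the tips of the shut fingers; the grasp point (between the pads) lies 19 mm behind it; y points along the fingers, x is the direction in which the jaws open and shut, and the axes are right-handed (so a half turn about y gives the same grasp; the last joint's range is limited). The gripper opens to 85 mm and grips with 20 to 120 N. Pads are 22 mm wide; open, the fingers measure 114 mm over their backs; the gripper's body (76 mm by 85 mm) begins 54 mm behind the grasp point. The pads swing forward as they close: fully open they stand 13 mm farther back than shut.
Start: joints at [-1.344, 0.241, 0.005, 1.335, 0, 1.571], TCP at [0.112, -0.487, 0.231] pointing down, gripper open.
Joint ranges: [-2.72, 2.72], [-1.05, 1.87], [-1.09, 1.28], [-1.99, 2.15], [-1.42, 1.44], [-3.14, 3.14]. Speed limits (rad/s): [2.79, 2.79, 3.14, 3.14, 3.14, 3.14].

## Interface

Orientations are given as a unit quaternion [x, y, z, w].
In Python, from workcell import bot gives the robot as it stands. The module is installed in compiled form; this text tells all that it offers.
- The arm moves only by the shell command python3 -m inch 'ROWS'. ROWS is text: rows parted by semicolons, each of 7 numbers parted by spaces: the turn, a rotation vector about the tool's x, y, z in degrees, then the shift along the tool's x, y, z in mm, then the closure, from 0 (fully open) to 1 (shut). In form: ax ay az dx dy dz fingers; .... A call has 1 to 12 rows; each row shifts and turns the commanded pose from where the row before left it, along the tool's axes as they then stand; what a row does not reach is not made up. A row lasts 1/8 s, in which the tool goes at most 62.5 mm and 10.7 degrees, less where a joint would pass 70% of its speed; a pose out of reach is approached as far as the arm can. A call with a gripper value outside its range is refused whole. The fingers move at their own pace and stop on an object; the grip force is fixed at half the most. Time passes only in rows, so rows that do not move let the fingers close. It gives the time, the measured TCP pose, the force and the opening at its end, in the units of the state.
- bot.get_obs(): the state, without advancing time (a new reading comes with each control period).
- bot.camera(name): name is "side" or "top" or "wrist"; returns a dict with "color" (480x640x3 uint8, blue, green, red), "fx", "fy", "cx", "cy" (pixels), "extrinsics" (4x4, takes a point from world to camera coordinates). Camera axes: x right, y up, looking along -z (the intrinsics and any distortion apply to the point x, -y, -z); pixel columns grow to the right and rows downward; lengths in m; the calibration is good to about 2 mm. A picture is of the moment at which its call begins. There is no depth.
- bot.job_done(): hands the job in, once; it reports no verdict.
Trained networks look in the newest picture that a camera, given by its name, has taken for a name from the list of things; names that differ only in an ending like _2 or _b are one class to them, and where a whole thing is asked for, a point or a joint stands for the part that bears it (a point fixed in the world has none). Each returns a list of dicts, best first, with "conf" (0 to 1); they miss things now and then, are a little off and sometimes report something else, mostly with a low value. They report only what shows in the picture. A call takes as long as a camera call. They do not tell look-alikes from the thing itself.
- bot.look_for(name, camera): "extent" ([left, top, right, bottom] in pixels, round what is visible of it).
- bot.cut_out(name, camera): "region" (480x640 bool, what is visible of it) and "extent" ([left, top, right, bottom] in pixels, round what is visible of it).
- bot.spot_point(name, camera): "point" ([column, row] in pixels: a listed point, or the origin of a listed thing).
The state is a dict: "clock": time; "joint_pos": joint angles; "joint_vel": joint speeds; "tau": joint torques, N m; "eef_pos": TCP position; "tool_rot": TCP orientation; "ft_force": force on the tool from outside, world axes, zero at the start; "ft_torque": the same for the moment, N m; "grip_width": finger opening in m.
Only numpy, scipy, OpenCV 4.12 (cv2) and the standard library are available. Lean on these libraries where they do the work, as an engineer would, in place of code of your own. Each camera call takes 0.05 s, during which the arm holds its last target.

## Task

The blue sample box needs its lid back: lift the blue lid out of the rack by the white grip bar on its top edge, and lower it, upright, so that the knuckle under it sits midway between the two knuckles on the far side of the blue box with all the holes in line, ready for a classmate to push the hinge pin through. Finish while still holding the lid there, steady in the gripper and hanging free of the box; do not let go. Leave the orange lid, the bottle, the beaker and the pin tray where they are.

Things in the scene. Friction and masses are not known exactly. Their poses are not given: they have to be found in the camera images.
- lid_blue_grip (a point): Centre of the white grip bar, 16 thick (x), 64 long (y), 38 high (z), in the middle of the blue lid's top edge, flush with its top. The lid (loose, about 160 g) is an upright plate 10 thick (x), 150 wide (y), 120 high (z up), same front and back, so it fits either way round. Grip the bar across x from above. The knuckle's hole centre is 119 mm straight below, the lid's lowest point 131 below.
- lid_blue_hole (a point): Centre of the blue lid's one hinge knuckle: steel tube along the lid's y, 40 long, 24 outside, 14 mm hole, last 3 mm of each end tapered to 20. Axes as the lid's (x thickness, y along the hole, z up). A neck 8 by 36 mm joins it to the plate, which starts 18 mm above this point. In the rack this point is 24 mm above the table.
- lid_orange_hole (a point): The same point on the orange lid, of the same shape, which stands in the rack's other place, 90 mm from the blue one. Bystander.
- box_hinge (a point): Where the lid's knuckle centre must come: on the line (y) of the holes of the blue box's two knuckles, midway, 66 mm above the table; z up. They are steel tubes 24 outside, 14 mm hole, 36 long, ends tapered like the lid's; the 46 mm gap between them is empty, nothing in it stops or carries the lid. Fixed open box 120 (x) by 150 by 60 high, its centre 80 mm to -x, its wall 20 mm to -x.
- rack: Fixed wooden rack, 180 (x) by 170 (y) by 84 mm high; origin at the centre of its underside, z up. Its two lid places lie 45 mm either side of the origin along x. A lid stands there with its plate along the rack's y, its ends in 13 mm wide notches 42 to 84 mm above the table; lift it 50 mm straight up to clear them.
- bottle_mid (a point): Middle of a small white bottle standing on the table between rack and box, 44 mm diameter, 110 high (this point half-way up). Bystander.
- beaker_mid (a point): Middle of a clear empty beaker on the table, 68 mm diameter, 90 high (this point half-way up). Bystander.
- pin_tray: Shallow green tray, 40 by 150 by 14 mm, with the 6 mm brass hinge pin fast in it; origin at the centre of its underside. Bystander.
Mind the look-alikes: they are no part of the job. Of the things shaped like the part that bears lid_blue_grip, the blue one is meant.

How it is judged:
On the way:
1. the blue lid is in the fingers, lifted clear of the rack (contact force between the fingers and lid_blue above 1 N and z of lid_blue_hole in the frame of rack above 0.066 m and contact force between lid_blue and rack below 0.1 N), for 0.1 s.
At the end, for the whole second after the job is handed in: Blue lid in the fingers (over 2 N), still (under 20 mm/s), upright within 0.1 rad; its knuckle centre within 4 mm of the box's hinge point along each hinge axis, hole lines parallel within 0.07 rad; under 6 N between lid and box (x of lid_blue_hole in the frame of box_hinge between -0.004 and 0.004 m and y of lid_blue_hole in the frame of box_hinge between -0.004 and 0.004 m and z of lid_blue_hole in the frame of box_hinge between -0.004 and 0.004 m and angle between the y axis of lid_blue_hole and the y axis of box_hinge, either way round below 0.07 rad and angle between lid_blue_hole's own z axis and vertical below 0.1 rad and contact force between the fingers and lid_blue above 2 N and contact force between lid_blue and sample_box below 6 N and linear speed of lid_blue below 0.02 m/s); the arm keeps its last pose, push and grip.
It fails at once if the orange lid is shifted by more than 15 mm (distance of lid_orange_hole from where it was at the start of the episode above 0.015 m).
It fails at once if the bottle is shifted by more than 20 mm (distance of bottle_mid from where it was at the start of the episode above 0.02 m).
It fails at once if the beaker is shifted by more than 20 mm (distance of beaker_mid from where it was at the start of the episode above 0.02 m).
It fails at once if the pin tray is shifted by more than 20 mm (distance of pin_tray from where it was at the start of the episode above 0.02 m).
It also fails if it takes over 42 s, if anything falls off the work surface, if the arm or the gripper's body presses on something with over 40 N, if the wrist force passes 120 N, or if a joint passes its speed limit or range.

## Working session

There is one attempt and no reset: what is moved stays moved. The work goes in short steps, Python scripts to look and compute and a shell command to move; the robot and the scene stay as the last step left them, time stands still between calls to the robot, and variables do not carry over. Pictures are saved under pics/ and viewed, and the job is handed in when it is done.

```bash
mkdir -p pics; cat > h.py <<'E'
from workcell import bot
import cv2,numpy as np
def snap(n,f):
    c=bot.camera(n); cv2.imwrite('pics/'+f,c['color']); return c
def proj(c,P):
    P=np.atleast_2d(P);E=np.array(c['extrinsics']);q=P@E[:3,:3].T+E[:3,3]
    return np.c_[c['cx']+c['fx']*q[:,0]/-q[:,2], c['cy']+c['fy']*(-q[:,1])/-q[:,2]]
def ray(c,p):
    E=np.array(c['extrinsics']);R=E[:3,:3];o=-R.T@E[:3,3]
    d=R.T@np.array([(p[0]-c['cx'])/c['fx'],-(p[1]-c['cy'])/c['fy'],-1]);return o,d
def atz(c,p,z):
    o,d=ray(c,p);return o+d*(z-o[2])/d[2]
E
python3 - <<'E'
from h import *
o=bot.get_obs();print({k:np.round(v,3) for k,v in o.items()})
for n in('top','side','wrist'):
    c=snap(n,n+'0.png');print(n,[k for k in c],c['fx'],c['cx'],c['cy'],np.round(ray(c,(320,240)),3))
    for k in('lid_blue_grip','lid_blue_hole','lid_orange_hole','box_hinge','rack','bottle_mid','beaker_mid','pin_tray'):
        print(k,[(np.round(d['point'],1).tolist(),round(d['conf'],2)) for d in bot.spot_point(k,n)[:3]])
E
```

```text
{'clock': np.float64(0.0), 'joint_pos': array([-1.344,  0.241,  0.004,  1.335, -0.   ,  1.571]), 'joint_vel': array([-0.   ,  0.002, -0.001,  0.001,  0.   , -0.002]), 'tau': array([ 0.0000e+00, -3.7232e+01,  2.5241e+01,  1.7000e-02, -0.0000e+00,
       -0.0000e+00]), 'eef_pos': array([ 0.112, -0.487,  0.23 ]), 'tool_rot': array([-0.553,  0.441, -0.44 ,  0.554]), 'ft_force': array([0.353, 0.221, 0.644]), 'ft_torque': array([-0.033, -0.051,  0.01 ]), 'grip_width': np.float64(0.085)}
top ['color', 'fx', 'fy', 'cx', 'cy', 'extrinsics'] 535.7236077922904 319.45656735608185 243.17892503861944 [[ 0.382 -0.135  1.361]
 [ 0.119 -0.002 -0.993]]
lid_blue_grip [([342.9, 217.1], 0.94), ([487.2, 322.5], 0.67)]
lid_blue_hole [([473.3, 318.1], 0.61)]
lid_orange_hole [([354.3, 258.9], 0.9)]
box_hinge [([182.1, 195.4], 0.92)]
rack [([343.7, 241.7], 0.91)]
bottle_mid [([271.1, 272.2], 0.55)]
beaker_mid [([268.7, 173.4], 0.56)]
pin_tray [([261.7, 243.3], 0.76)]
side ['color', 'fx', 'fy', 'cx', 'cy', 'extrinsics'] 451.36055074213 322.8865525439438 232.55960936838864 [[-0.057  0.675  0.758]
 [ 0.498 -0.655 -0.569]]
lid_blue_grip [([330.6, 202.7], 0.97), ([457.9, 184.8], 0.96)]
lid_blue_hole [([328.6, 240.5], 0.71), ([445.4, 215.4], 0.63)]
lid_orange_hole [([356.4, 245.7], 0.72)]
box_hinge [([201.1, 287.5], 0.89)]
rack [([338.6, 245.4], 0.7)]
bottle_mid [([324.8, 273.4], 0.68), ([354.9, 244.8], 0.55)]
beaker_mid [([251.4, 247.0], 0.84)]
pin_tray [([289.4, 287.8], 0.92)]
wrist ['color', 'fx', 'fy', 'cx', 'cy', 'extrinsics'] 370.33901999793744 322.6339820942464 235.6715400411751 [[ 0.176 -0.472  0.374]
 [-0.269 -0.055 -0.962]]
lid_blue_grip []
lid_blue_hole []
lid_orange_hole []
box_hinge []
rack []
bottle_mid []
beaker_mid []
pin_tray []
```

View pics/top0.png

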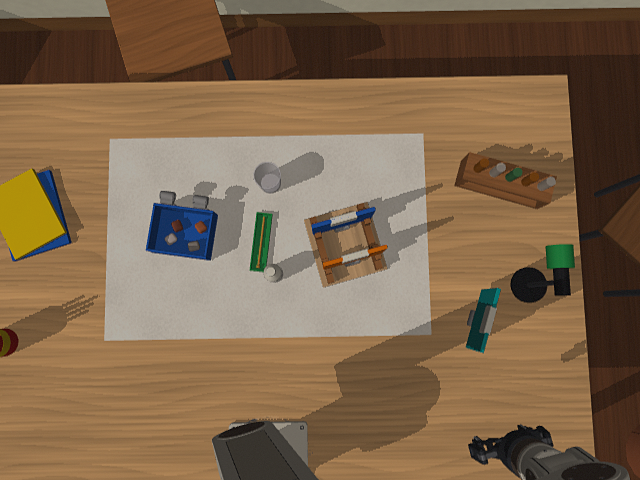

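View pics/side0.png

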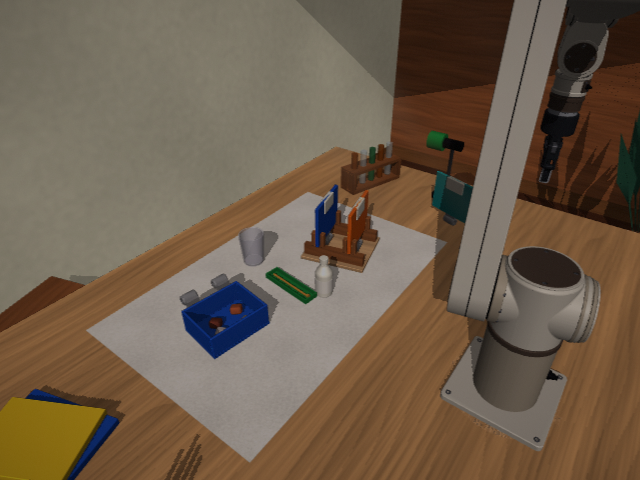

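```bash
python3 - <<'E'
from h import *
t=bot.camera('top');s=bot.camera('side')
def tri(p,q):
    o1,d1=ray(t,p);o2,d2=ray(s,q)
    A=np.c_[d1,-d2];x=np.linalg.lstsq(A,o2-o1,rcond=None)[0]
    a,b=o1+d1*x[0],o2+d2*x[1];return np.round((a+b)/2,4),round(np.linalg.norm(a-b),4)
print('grip',tri((342.9,217.1),(330.6,202.7)),atz(t,(342.9,217.1),.143))
print('hinge',tri((182.1,195.4),(201.1,287.5)),atz(t,(182.1,195.4),.066))
print('bottle',atz(t,(271.1,272.2),.055),'beaker',atz(t,(268.7,173.4),.045),'tray',atz(t,(261.7,243.3),0))
print('rack',atz(t,(343.7,241.7),0),'orange',atz(t,(354.3,258.9),.143))
im=t['color']
cv2.imwrite('pics/tz1.png',cv2.resize(im[190:300,290:400],None,fx=5,fy=5,interpolation=cv2.INTER_CUBIC))
cv2.imwrite('pics/tz2.png',cv2.resize(im[180:270,130:250],None,fx=6,fy=6,interpolation=cv2.INTER_CUBIC))
E
```

```text
grip (array([ 0.5748, -0.1944,  0.1396]), np.float64(0.014)) [ 0.58024065 -0.19065334  0.143     ]
hinge (array([0.6539, 0.1999, 0.0662]), np.float64(0.0002)) [0.65386859 0.19985663 0.066     ]
bottle [ 0.46174418 -0.01653269  0.055     ] beaker [ 0.71051691 -0.01147995  0.045     ] tray [0.53945472 0.01192475 0.        ]
rack [ 0.53981248 -0.1978105   0.        ] orange [ 0.4833251  -0.21445092  0.143     ]
```

View pics/tz1.png

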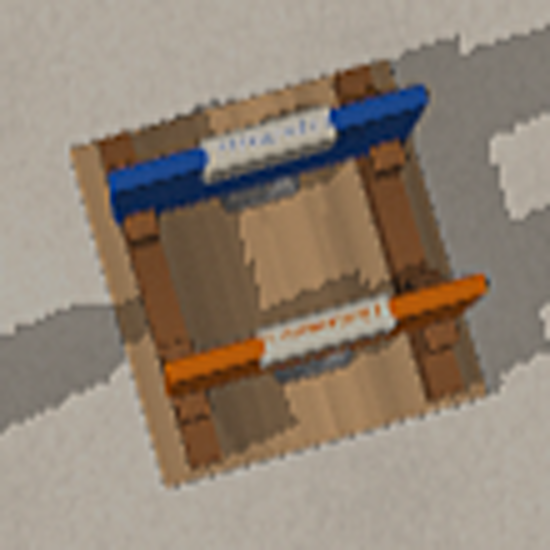

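View pics/tz2.png

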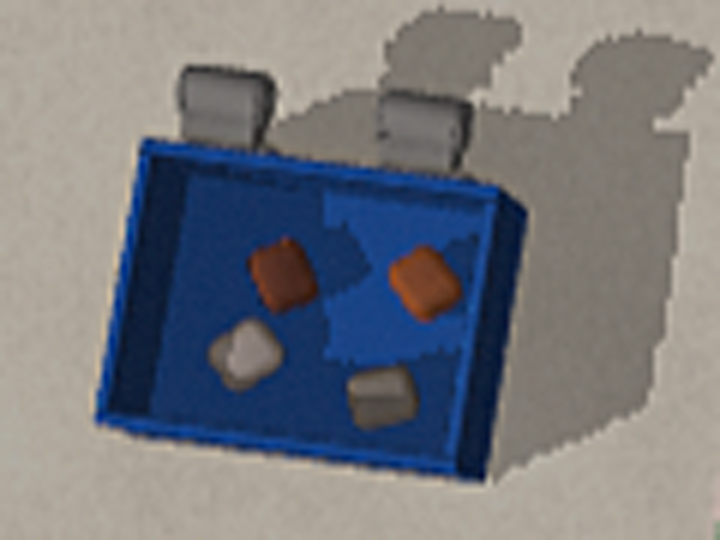

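```bash
cat >> h.py <<'E'
from scipy.spatial.transform import Rotation as Ro
def plan(target,yaw,ob=None):
    # target TCP pos, tool x along world yaw (deg), tool y down
    ob=ob or bot.get_obs();R=Ro.from_quat(ob['tool_rot']);p=np.array(ob['eef_pos'])
    best=None
    for k in(0,180):
        a=np.radians(yaw+k);x=np.array([np.cos(a),np.sin(a),0]);y=np.array([0,0,-1.]);z=np.cross(x,y)
        G=Ro.from_matrix(np.c_[x,y,z]);rv=np.degrees((R.inv()*G).as_rotvec())
        print('yaw',yaw+k,'rot',np.round(rv,2),'shift in current',np.round(R.inv().apply(np.array(target)-p)*1000,1),'shift in goal',np.round(G.inv().apply(np.array(target)-p)*1000,1))
    print('tool x now',np.round(R.as_matrix()[:,0],4),'y',np.round(R.as_matrix()[:,1],4),'p',np.round(p,4),'t',ob['clock'],'j',np.round(ob['joint_pos'],3),'f',np.round(ob['ft_force'],2),np.round(ob['ft_torque'],2),'w',np.round(ob['grip_width'],4))
E
python3 - <<'E'
from h import *
plan((.55,-.20,.30),15.4)
E
```

```text
yaw 15.4 rot [ -0.   -92.41  -0.  ] shift in current [-181.4  -68.7  490.9] shift in goal [498.1 -68.7 160.7]
yaw 195.4 rot [ 0.   87.59 -0.  ] shift in current [-181.4  -68.7  490.9] shift in goal [-498.1  -68.7 -160.7]
tool x now [ 2.249e-01 -9.744e-01 -1.000e-04] y [-0.e+00  1.e-04 -1.e+00] p [ 0.1124 -0.4872  0.2313] t 1.45 j [-1.344  0.241  0.005  1.335  0.     1.571] f [ 0.3  -0.39  0.3 ] [-0.01  0.02 -0.04] w 0.0855
```

```bash
python3 -m inch '0 0 0 -18 -7 49 0;0 0 0 -18 -7 49 0;0 0 0 -18 -7 49 0;0 0 0 -18 -7 49 0;0 0 0 -18 -7 49 0;0 0 0 -18 -7 49 0;0 0 0 -18 -7 49 0;0 0 0 -18 -7 49 0;0 0 0 -18 -7 49 0;0 0 0 -18 -7 49 0'; python3 -m inch '0 -10.3 0 0 0 0 0;0 -10.3 0 0 0 0 0;0 -10.3 0 0 0 0 0;0 -10.3 0 0 0 0 0;0 -10.3 0 0 0 0 0;0 -10.3 0 0 0 0 0;0 -10.3 0 0 0 0 0;0 -10.3 0 0 0 0 0;0 -9.8 0 0 0 0 0;0 0 0 0 0 0 0'
python3 - <<'E'
from h import *
plan((.58,-.19,.30),15.4)
c=snap('wrist','w1.png')
for k in('lid_blue_grip','lid_blue_hole','lid_orange_hole','rack'):
        print(k,[(np.round(d['point'],1).tolist(),round(d['conf'],2)) for d in bot.spot_point(k,'wrist')[:3]])
E
```

```text
clock: 2.7
eef_pos: [0.5508, -0.2005, 0.3016]
tool_rot: [0.553, -0.44, 0.44, -0.553]
ft_force: [0.7, -0.5, 0.9]
grip_width: 0.0856
clock: 3.95
eef_pos: [0.5494, -0.2016, 0.3012]
tool_rot: [-0.701, -0.093, 0.093, 0.701]
ft_force: [0.1, -0.3, -0.9]
grip_width: 0.0854
yaw 15.4 rot [-0.01 -0.32 -0.01] shift in current [32.6  1.2  3.3] shift in goal [32.6  1.2  3.1]
yaw 195.4 rot [ 2.0000e-02  1.7968e+02 -1.0000e-02] shift in current [32.6  1.2  3.3] shift in goal [-32.6   1.2  -3.1]
tool x now [ 9.656e-01  2.601e-01 -2.000e-04] y [-2.e-04  1.e-04 -1.e+00] p [ 0.5494 -0.2016  0.3012] t 3.95 j [-0.352  0.404  0.414  1.581  0.     0.956] f [ 0.1  -0.27 -0.91] [ 0.01  0.02 -0.02] w 0.0854
lid_blue_grip [([359.9, 210.8], 0.55)]
lid_blue_hole [([347.3, 191.3], 0.84)]
lid_orange_hole [([268.8, 192.0], 0.97)]
rack [([308.3, 185.0], 0.68), ([268.9, 191.0], 0.32)]
```

View pics/w1.png

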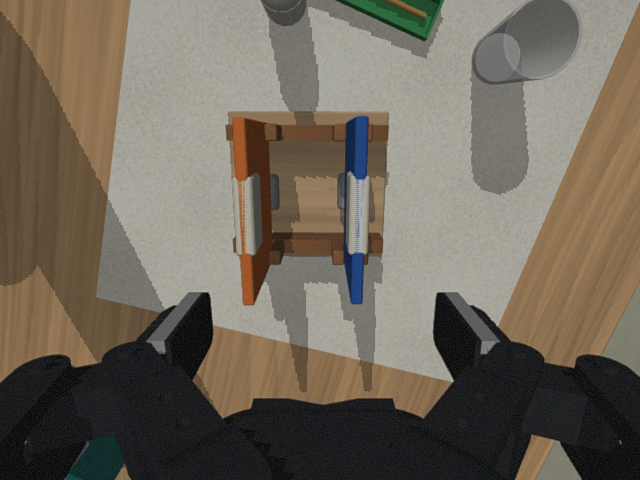

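```bash
python3 - <<'E'
from h import *
c=bot.camera('wrist');im=c['color']
cv2.imwrite('pics/w1z.png',cv2.resize(im[105:315,320:400],None,fx=3,fy=3,interpolation=cv2.INTER_CUBIC)) 
# world at z=.162
for p in((361,118),(357,302),(348,178),(369,178),(348,252),(368,252)): print(p,np.round(atz(c,p,.162),4))
a,b=atz(c,(361,118),.162),atz(c,(357,302),.162);d=a-b
print(np.degrees(np.arctan2(-d[0],d[1])),np.linalg.norm(d),(a+b)/2)
t=bot.camera('top')
a,b=atz(t,(290+113/5,190+183/5),.162),atz(t,(290+426/5,190+97/5),.162);d=a-b
print('top',np.degrees(np.arctan2(-d[0],d[1])),np.linalg.norm(d),(a+b)/2)
E
```

```text
(361, 118) [ 0.5545 -0.1189  0.162 ]
(357, 302) [ 0.5932 -0.2594  0.162 ]
(348, 178) [ 0.5575 -0.163   0.162 ]
(369, 178) [ 0.5728 -0.1589  0.162 ]
(348, 252) [ 0.5738 -0.2195  0.162 ]
(368, 252) [ 0.5893 -0.2153  0.162 ]
15.389337413944222 0.14573204022956263 [ 0.57384074 -0.18913657  0.162     ]
top 14.486850410411959 0.14731456459302367 [ 0.57507867 -0.19212452  0.162     ]
```

View pics/w1z.png

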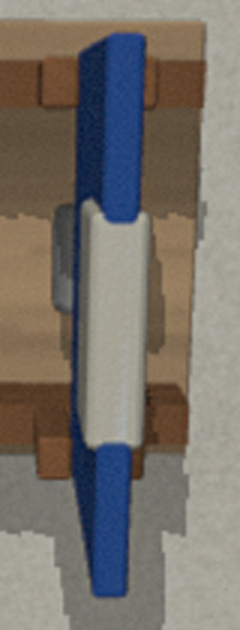

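```bash
python3 -m inch '0 0 0 27 0 4.7 0;0 0 0 0 40 0 0;0 0 0 0 40 0 0;0 0 0 0 0 0 0;0 0 0 0 0 0 0'
python3 - <<'E'
from h import *
plan((.5745,-.19,.122),15)
c=snap('wrist','w2.png')
P=np.array([[.5745,-.19,.162]]);u=np.array([-np.sin(.262),np.cos(.262),0])
print(proj(c,[P[0]+u*.075,P[0],P[0]-u*.075]))
E
```

```text
clock: 4.92
eef_pos: [0.5749, -0.1903, 0.223]
tool_rot: [0.701, 0.094, -0.093, -0.701]
ft_force: [-0.1, 0.3, -0.0]
grip_width: 0.0854
yaw 15 rot [0.06 0.18 0.1 ] shift in current [ -0.5 101.    0.5] shift in goal [ -0.4 101.    0.4]
yaw 195 rot [ 1.6000e-01 -1.7982e+02 -1.0000e-01] shift in current [ -0.5 101.    0.5] shift in goal [  0.4 101.   -0.4]
tool x now [0.9651 0.2618 0.0018] y [ 2.e-03 -6.e-04 -1.e+00] p [ 0.5749 -0.1903  0.223 ] t 4.925 j [-0.32   0.456  0.293  1.405  0.     0.986] f [-0.12  0.29 -0.03] [-0.02 -0.04 -0.02] w 0.0854
[[324.7007506  117.52249441]
 [324.09374555 253.52007911]
 [323.58929891 366.53977304]]
```

View pics/w2.png

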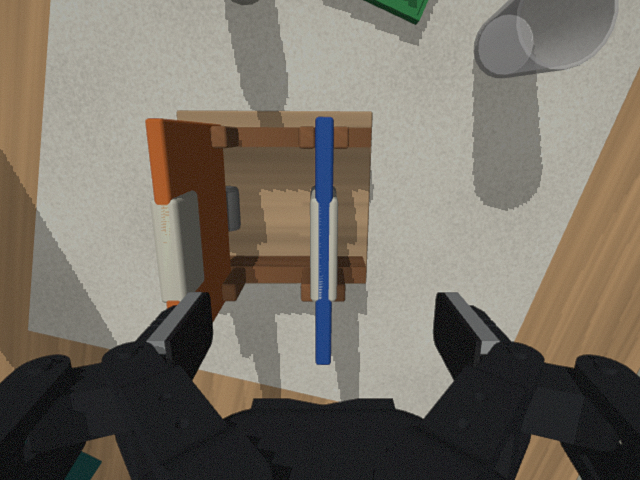

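```bash
python3 -m inch '0 0 0 0 40 0 0;0 0 0 0 30 0 0;0 0 0 0 20 0 0;0 0 0 0 11 0 0;0 0 0 0 0 0 0;0 0 0 0 0 0 0'; python3 -m inch '0 0 0 0 0 0 1;0 0 0 0 0 0 1;0 0 0 0 0 0 1;0 0 0 0 0 0 1;0 0 0 0 0 0 1;0 0 0 0 0 0 1;0 0 0 0 0 0 1;0 0 0 0 0 0 1'
python3 - <<'E'
from h import *
plan((.5745,-.19,.122),15)
c=snap('wrist','w3.png')
E
```

```text
clock: 5.72
eef_pos: [0.5753, -0.1904, 0.1219]
tool_rot: [0.701, 0.094, -0.093, -0.7]
ft_force: [0.7, 0.7, 0.0]
grip_width: 0.0852
clock: 6.72
eef_pos: [0.5745, -0.1901, 0.1205]
tool_rot: [0.701, 0.094, -0.093, -0.701]
ft_force: [0.6, -0.5, 0.8]
grip_width: 0.015
yaw 15 rot [0.02 0.19 0.03] shift in current [-0.  -1.5  0.1] shift in goal [-0.  -1.5  0.1]
yaw 195 rot [ 5.0000e-02 -1.7981e+02 -3.0000e-02] shift in current [-0.  -1.5  0.1] shift in goal [ 0.  -1.5 -0.1]
tool x now [9.650e-01 2.621e-01 6.000e-04] y [ 7.e-04 -1.e-04 -1.e+00] p [ 0.5745 -0.1901  0.1205] t 6.725 j [-0.32   0.511  0.11   1.169  0.     0.986] f [ 0.62 -0.47  0.81] [ 0.   -0.27 -0.02] w 0.015
```

View pics/w3.png

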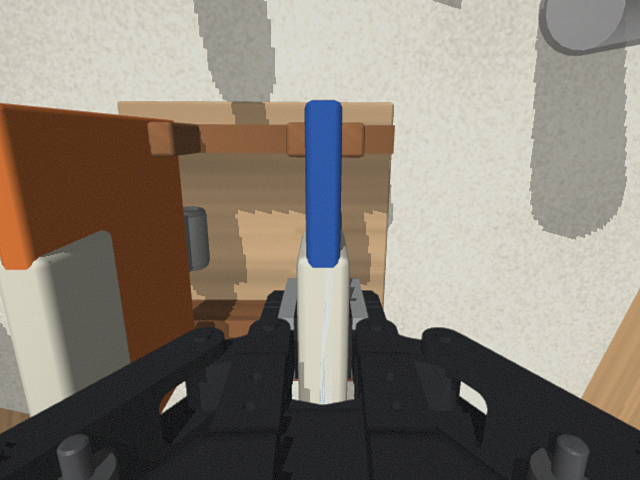

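```bash
python3 -m inch '0 0 0 0 -8 0 1;0 0 0 0 -15 0 1;0 0 0 0 -20 0 1;0 0 0 0 -30 0 1;0 0 0 0 -40 0 1;0 0 0 0 -37 0 1;0 0 0 0 0 0 1;0 0 0 0 0 0 1;0 0 0 0 0 0 1'
python3 - <<'E'
from h import *
plan((.6539,.1999,.27),-8.5)
c=snap('wrist','w4.png');snap('side','s4.png')
E
```

```text
clock: 7.9
eef_pos: [0.5731, -0.1897, 0.2683]
tool_rot: [-0.7, -0.092, 0.095, 0.701]
ft_force: [-0.3, 0.3, -2.0]
grip_width: 0.015
yaw -8.5 rot [-0.08 23.7  -0.22] shift in current [180.1  -1.5 354.8] shift in goal [ 22.3  -1.7 397.3]
yaw 171.5 rot [-3.100e-01 -1.563e+02  1.100e-01] shift in current [180.1  -1.5 354.8] shift in goal [ -22.3   -1.7 -397.3]
tool x now [ 0.965   0.2621 -0.0035] y [-0.0039  0.0012 -1.    ] p [ 0.5731 -0.1897  0.2683] t 7.9 j [-0.32   0.449  0.398  1.524 -0.     0.986] f [-0.32  0.3  -1.96] [ 0.   -0.01  0.03] w 0.015
```

View pics/w4.png

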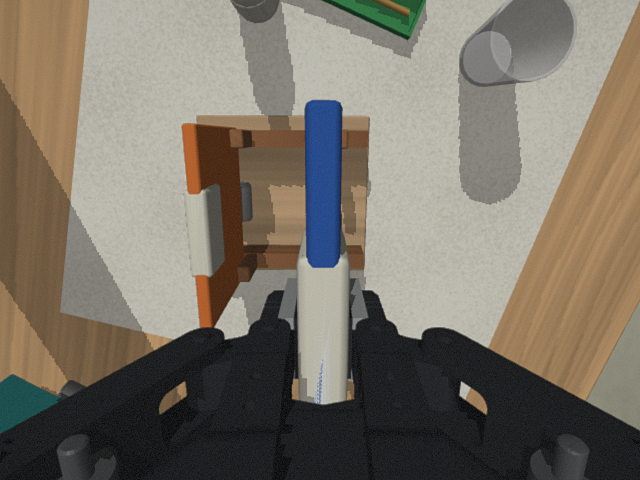

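View pics/s4.png

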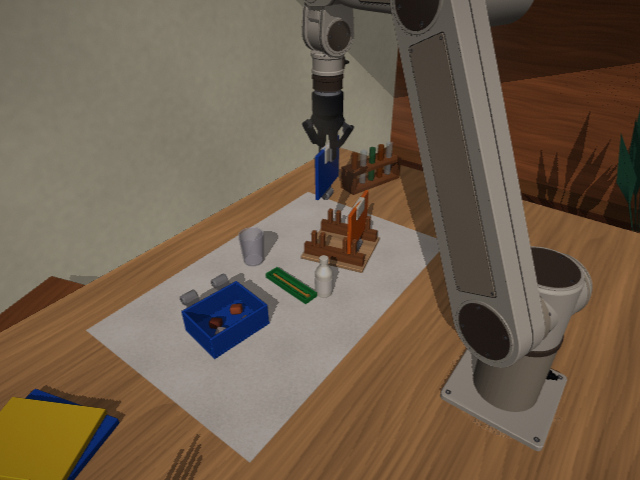

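```bash
python3 -m inch '0 7.9 0 0 -3 10 1;0 7.9 0 0 -3 20 1;0 7.9 0 0 -3 30 1;0 0 0 4 0 45 1;0 0 0 4 0 50 1;0 0 0 4 0 40 1;0 0 0 4 0 30 1;0 0 0 0 0 20 1;0 0 0 0 0 10 1;0 0 0 0 0 0 1;0 0 0 0 0 0 1'
python3 - <<'E'
from h import *
plan((.6539,.1999,.27),-8.5)
c=snap('wrist','w5.png');snap('top','t5.png');
print(bot.spot_point('box_hinge','wrist'));h=bot.spot_point('box_hinge','wrist')
if h: print(atz(c,h[0]['point'],.066))
o=bot.get_obs();R=Ro.from_quat(o['tool_rot']).as_matrix();p=o['eef_pos']
for L in(.070,.075,.08):print(proj(c,[p-R[:,1]*.040+R[:,2]*L]))
E
```

```text
clock: 9.38
eef_pos: [0.6139, 0.0589, 0.2794]
tool_rot: [0.705, -0.053, 0.053, -0.705]
ft_force: [0.8, -0.3, -2.6]
grip_width: 0.0154
yaw -8.5 rot [ 0.03 -0.08  0.  ] shift in current [ 18.5   9.4 145.4] shift in goal [ 18.7   9.4 145.4]
yaw 171.5 rot [-1.0000e-02  1.7992e+02  4.0000e-02] shift in current [ 18.5   9.4 145.4] shift in goal [ -18.7    9.4 -145.4]
tool x now [ 9.888e-01 -1.491e-01  1.000e-04] y [ 0.e+00 -5.e-04 -1.e+00] p [0.6139 0.0589 0.2794] t 9.375 j [ 0.096  0.474  0.466  1.563 -0.     1.816] f [ 0.83 -0.33 -2.56] [-0.02 -0.02  0.  ] w 0.0154
[]
[[327.64508574 118.97622479]]
[[327.71965703  98.95358088]]
[[327.79628115  78.37974895]]
```

View pics/w5.png

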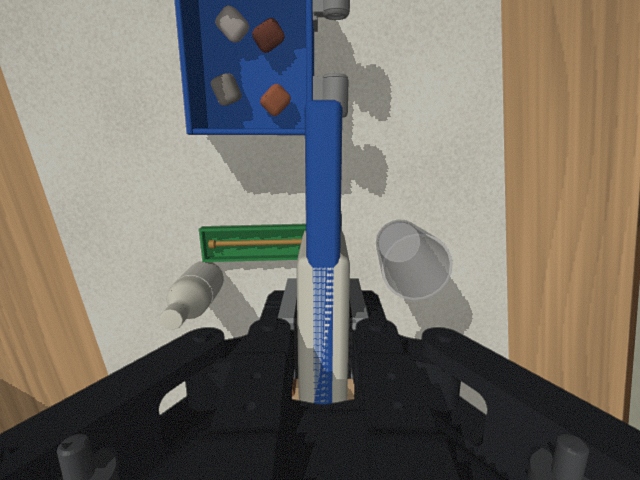

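View pics/t5.png

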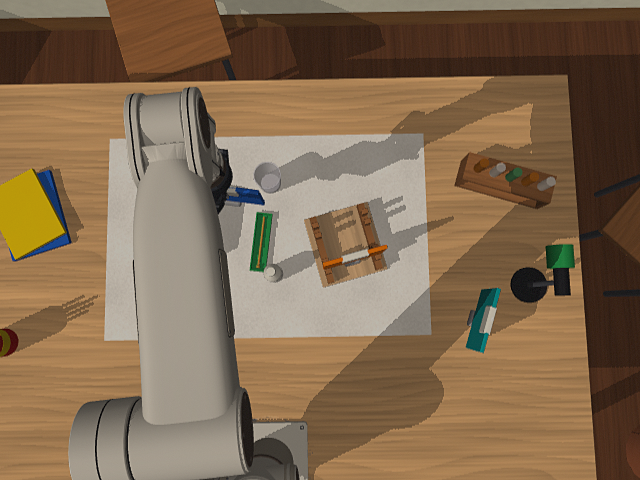

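```bash
python3 -m inch '0 0 0 -15 0 30 1;0 0 0 -15 0 30 1;0 0 0 -11 0 25 1;0 0 0 0 0 0 1;0 0 0 0 0 0 1;0 0 0 0 0 0 1'
python3 - <<'E'
from h import *
plan((.6539,.1999,.27),-8.5)
c=snap('wrist','w6.png');
h=bot.spot_point('box_hinge','wrist');print(h)
if h: print(atz(c,h[0]['point'],.066))
cv2.imwrite('pics/w6z.png',cv2.resize(c['color'][60:260,290:470],None,fx=3,fy=3,interpolation=cv2.INTER_CUBIC))
E
```

```text
clock: 10.32
eef_pos: [0.5863, 0.1491, 0.2793]
tool_rot: [0.705, -0.053, 0.053, -0.705]
ft_force: [-0.2, 0.2, -2.1]
grip_width: 0.0153
yaw -8.5 rot [ 0.01 -0.09  0.01] shift in current [59.2  9.3 60.3] shift in goal [59.3  9.3 60.2]
yaw 171.5 rot [-1.0000e-02  1.7991e+02  2.0000e-02] shift in current [59.2  9.3 60.3] shift in goal [-59.3   9.3 -60.2]
tool x now [ 9.888e-01 -1.494e-01  2.000e-04] y [ 1.e-04 -2.e-04 -1.e+00] p [0.5863 0.1491 0.2793] t 10.325 j [ 0.249  0.448  0.424  1.547 -0.     1.97 ] f [-0.24  0.17 -2.07] [-0.03 -0.05 -0.02] w 0.0153
[]
```

View pics/w6.png

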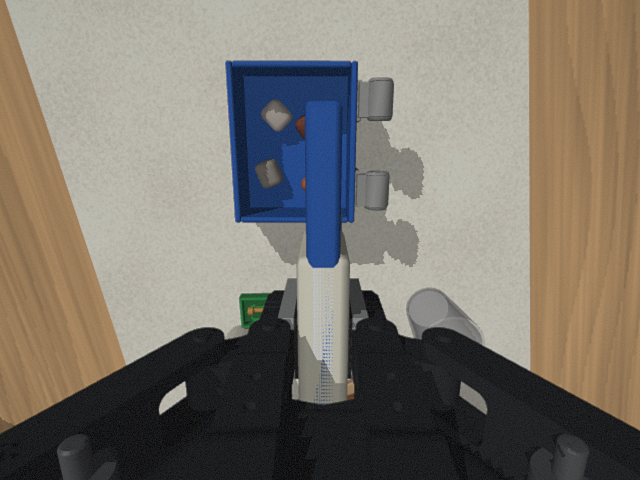

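View pics/w6z.png

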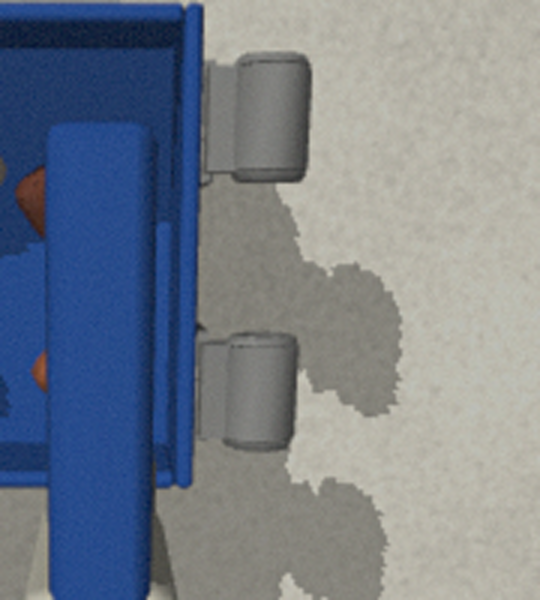

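```bash
cat > fit.py <<'E'
from h import *
from scipy.optimize import least_squares
def cyl(c,x,y,yaw,z,far):
    a=np.radians(yaw);u=np.array([-np.sin(a),np.cos(a),0]);v=np.array([np.cos(a),np.sin(a),0]);w=np.array([0,0,1.])
    s0=.023 if far else -.059
    P=[]
    for s,r in((0,.010),(.003,.012),(.033,.012),(.036,.010)):
        for t in np.linspace(0,2*np.pi,72): P.append(np.array([x,y,z])+u*(s0+s)+r*(np.cos(t)*v+np.sin(t)*w))
    p=proj(c,P);b=p[72:216]
    mid=(b[:72]+b[72:])/2
    return np.array([mid[:,0].min(),mid[:,0].max(),p[:,1].min(),p[:,1].max()])
def fit(c,F,N,z=.066):
    F,N=np.array(F),np.array(N)
    f=lambda q:np.r_[cyl(c,q[0],q[1],q[2]*100,z,1)-F,cyl(c,q[0],q[1],q[2]*100,z,0)-N]
    r=least_squares(f,[.654,.2,-.085],diff_step=1e-4);return r.x*[1,1,100],r.fun
E
python3 - <<'E'
from fit import *
c=bot.camera('wrist')
X=lambda u:(u+.5)/3-.5+290
Y=lambda u:(u+.5)/3-.5+60
q,r=fit(c,[X(235),X(309),Y(52),Y(183)],[X(226.5),X(296),Y(333),Y(450)])
print(np.round(q,4),np.round(r,2))
o=bot.get_obs();R=Ro.from_quat(o['tool_rot']).as_matrix();p=o['eef_pos']
print('tool-frame offset to hinge mm',R.T@(np.array([q[0],q[1],.066])-p)*1000)
# lid seen
for L in(-.0,.075):print(proj(c,[p-R[:,1]*.0405+R[:,2]*L]))
E
```

```text
[ 0.6448  0.1968 -8.6473] [-1.06  1.07 -0.33  0.26 -1.    0.97 -0.52  0.68]
tool-frame offset to hinge mm [ 50.79299234 213.25585842  55.70439339]
[[326.48098501 352.76742346]]
[[327.31048561  99.1209555 ]]
```

```bash
cat > boxfit.py <<'E'
from fit import *
def corners(x,y,yaw):
    a=np.radians(yaw);u=np.array([-np.sin(a),np.cos(a),0]);v=np.array([np.cos(a),np.sin(a),0]);h=np.array([x,y,.06])
    return [h-.14*v+.075*u,h-.02*v+.075*u,h-.14*v-.075*u,h-.02*v-.075*u]
def bfit(c,pts):
    pts=np.array(pts,float)
    f=lambda q:(proj(c,corners(q[0],q[1],q[2]*100))-pts).ravel()
    r=least_squares(f,[.654,.2,-.085]);return np.round(r.x*[1,1,100],4),np.round(r.fun,1)
E
python3 - <<'E'
from boxfit import *
c=bot.camera('wrist');t=bot.camera('top')
print('wrist',bfit(c,[(227,61.5),(357.5,61.5),(235.5,221.5),(354.5,222)]))
z=lambda a,b:(a/6+130-.4,b/6+180-.4)
print('top',bfit(t,[z(97,425),z(143,140),z(488,482),z(527,212)]), bfit(t,[z(97,422),z(143,140),z(460,470),z(500,188)]))
# overlay w6 with candidate
im=c['color'].copy()
im=cv2.resize(im[40:260,200:440],None,fx=3,fy=3,interpolation=cv2.INTER_CUBIC)
cv2.imwrite('pics/w6box.png',im)
T=cv2.imread('pics/top0.png')
for k in('lid_blue_hole','lid_orange_hole'):pass
S=cv2.imread('pics/side0.png');cv2.imwrite('pics/sz.png',cv2.resize(S[265:360,170:280],None,fx=6,fy=6,interpolation=cv2.INTER_CUBIC))
E
```

```text
wrist (array([ 0.645 ,  0.1964, -8.7012]), array([-1.6, -1.2,  1.5, -0.8, -0.2,  1.5,  0.3,  1.3]))
top (array([ 0.643 ,  0.1877, -9.4945]), array([ 1.5,  1.1,  2.8,  0.7, -3.1,  0.6, -1.2, -2.5])) (array([ 0.6474,  0.1949, -8.3756]), array([-0.4,  0.6, -0. , -0.4, -0.2,  0.5,  0.6, -0.7]))
```

View pics/w6box.png

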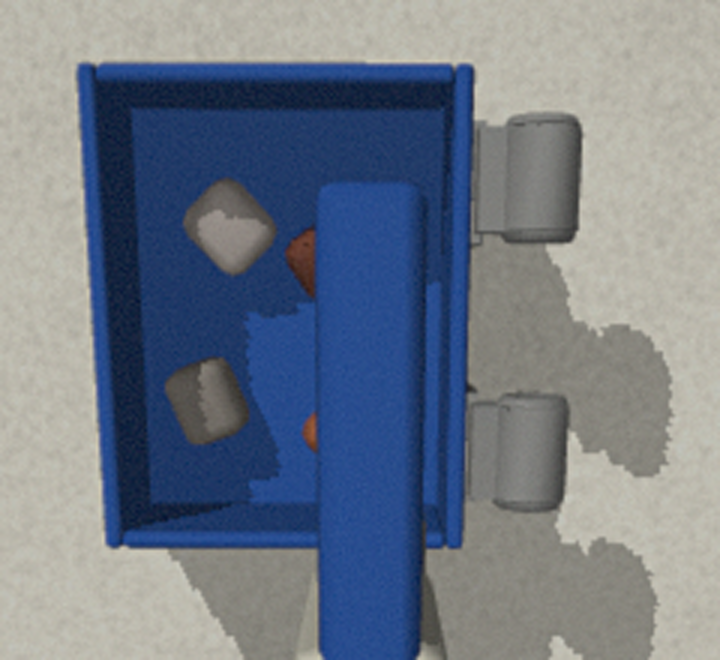

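View pics/sz.png

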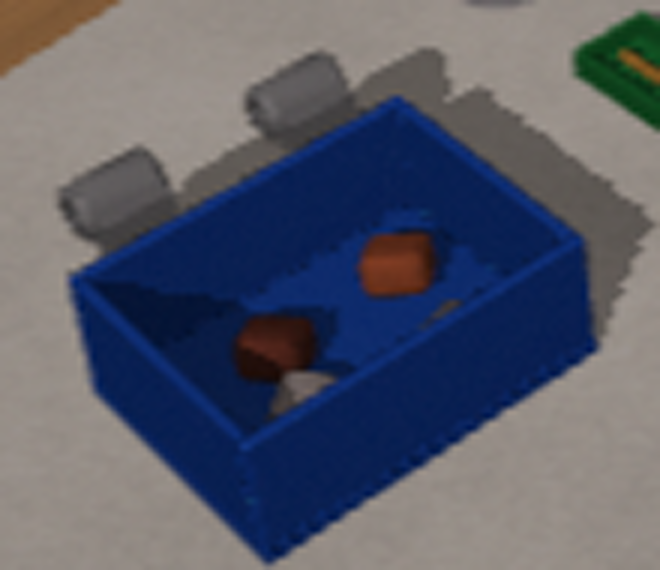

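```bash
python3 - <<'E'
from boxfit import *
s=bot.camera('side')
z=lambda a,b:(a/6+170-.4,b/6+265-.4)
print('side',bfit(s,[z(247,443),z(74,277),z(583,240),z(398,97)]))
plan((.646,.196,.279),-8.6)
E
```

```text
side (array([ 0.6449,  0.1974, -8.7092]), array([-0.1,  1. , -1.3, -0.2,  1. , -0.5,  0.5, -0.9]))
yaw -8.6 rot [ 0.    0.05 -0.  ] shift in current [52.2  0.3 54.7] shift in goal [52.2  0.3 54.7]
yaw 171.4 rot [  -0.   -179.95   -0.  ] shift in current [52.2  0.3 54.7] shift in goal [-52.2   0.3 -54.7]
tool x now [ 0.9889 -0.1486 -0.    ] y [-0. -0. -1.] p [0.5862 0.1497 0.2793] t 10.625 j [ 0.25   0.448  0.424  1.547 -0.     1.97 ] f [-0.9  -0.47 -1.73] [-0.06 -0.01  0.03] w 0.0155
```

```bash
python3 -m inch '0 0 0 20 0 20 1;0 0 0 20 10 20 1;0 0 0 11.7 20 15 1;0 0 0 0 25 0 1;0 0 0 0 10 0 1;0 0 0 0 0 0 1;0 0 0 0 0 0 1;0 0 0 0 0 0 1'
python3 - <<'E'
from boxfit import *
plan((.6455,.1965,.1625),-8.65)
snap('side','s7.png');snap('wrist','w7.png');snap('top','t7.png')
S=cv2.imread('pics/side0.png');S=cv2.imread('pics/s7.png');cv2.imwrite('pics/s7z.png',cv2.resize(S[220:330,160:280],None,fx=6,fy=6,interpolation=cv2.INTER_CUBIC)[:600])
E
```

```text
clock: 11.62
eef_pos: [0.6459, 0.1968, 0.2159]
tool_rot: [-0.705, 0.052, -0.053, 0.705]
ft_force: [0.5, -0.0, -1.2]
grip_width: 0.0158
yaw -8.65 rot [-0.07  0.13  0.14] shift in current [-0.5 53.4 -0.5] shift in goal [-0.4 53.4 -0.4]
yaw 171.35 rot [ 2.2000e-01 -1.7987e+02  1.0000e-01] shift in current [-0.5 53.4 -0.5] shift in goal [ 0.4 53.4  0.4]
tool x now [ 0.989  -0.1482  0.0024] y [ 2.6e-03  8.0e-04 -1.0e+00] p [0.6459 0.1968 0.2159] t 11.625 j [ 0.296  0.612  0.531  1.487 -0.     2.015] f [ 0.46 -0.02 -1.19] [-0.03 -0.05 -0.01] w 0.0158
```

View pics/s7z.png

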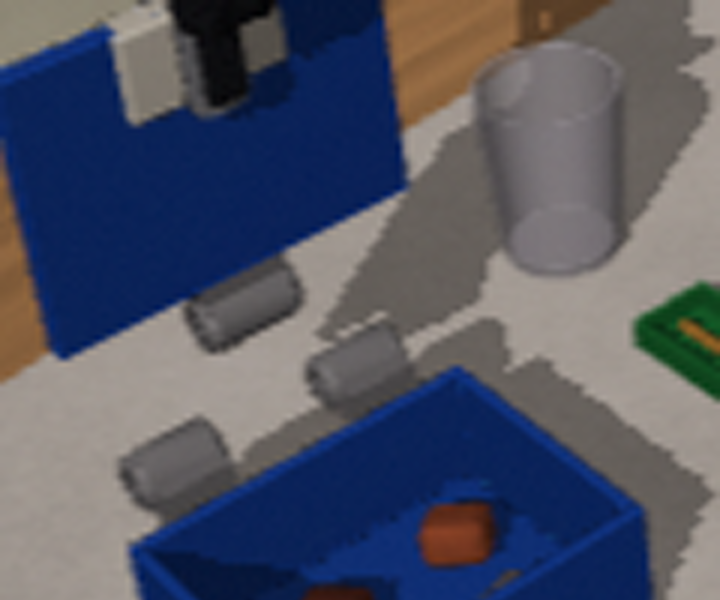

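View pics/w7.png

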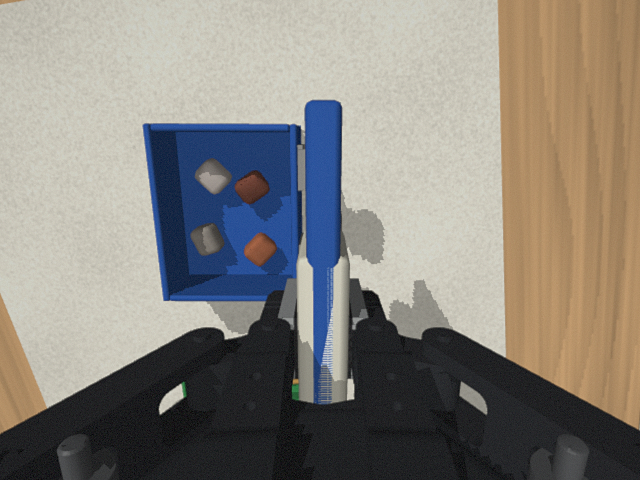

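```bash
cat > ov.py <<'E'
from boxfit import *
def lidpts(h,yaw):
    a=np.radians(yaw);u=np.array([-np.sin(a),np.cos(a),0]);v=np.array([np.cos(a),np.sin(a),0]);w=np.array([0,0,1.])
    L=[]
    for sx in(-.005,):
        L.append([h+sx*v+y*u+z*w for y,z in((.075,.018),(-.075,.018),(-.075,.138),(.075,.138),(.075,.018))])
    return L
def ring(h,yaw,s,r):
    a=np.radians(yaw);u=np.array([-np.sin(a),np.cos(a),0]);v=np.array([np.cos(a),np.sin(a),0]);w=np.array([0,0,1.])
    return [h+s*u+r*(np.cos(t)*v+np.sin(t)*w) for t in np.linspace(0,2*np.pi,37)]
def over(c,h,yaw,H,Y,x0,y0,wd,ht,k,f):
    im=cv2.resize(c['color'][y0:y0+ht,x0:x0+wd],None,fx=k,fy=k,interpolation=cv2.INTER_CUBIC)
    def pl(P,col):
        p=(proj(c,P)+.5-[x0,y0])*k-.5;cv2.polylines(im,[np.round(p).astype(int)],False,col,1)
    for P in lidpts(h,yaw):pl(P,(0,255,255))
    for s in(-.017,.017):pl(ring(h,yaw,s,.012),(0,255,0))
    for s in(-.056,-.026,.026,.056):pl(ring(H,Y,s,.012),(0,0,255))
    q=corners(H[0],H[1],Y);pl([q[0],q[1],q[3],q[2],q[0]],(255,255,0))
    cv2.imwrite('pics/'+f,im)
def now():
    o=bot.get_obs();R=Ro.from_quat(o['tool_rot']).as_matrix()
    return np.array(o['eef_pos']),R
E
python3 - <<'E'
from ov import *
p,R=now();h=p+R[:,1]*.0965   # TCP-> hole
H=np.array([.6455,.1965,.066])
over(bot.camera('side'),h,-8.6,H,-8.65,160,215,120,100,6,'o7.png')
E
```

View pics/o7.png

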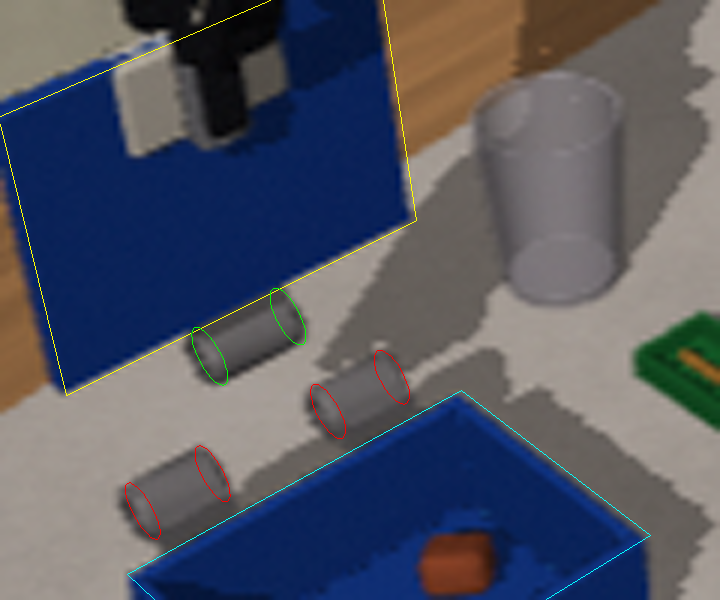

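```bash
python3 - <<'E'
import cv2
T=cv2.imread('pics/t7.png');cv2.imwrite('pics/t7z.png',cv2.resize(T[140:280,100:280],None,fx=4,fy=4,interpolation=cv2.INTER_CUBIC))
E
```

```text
(no output)
```

View pics/t7z.png

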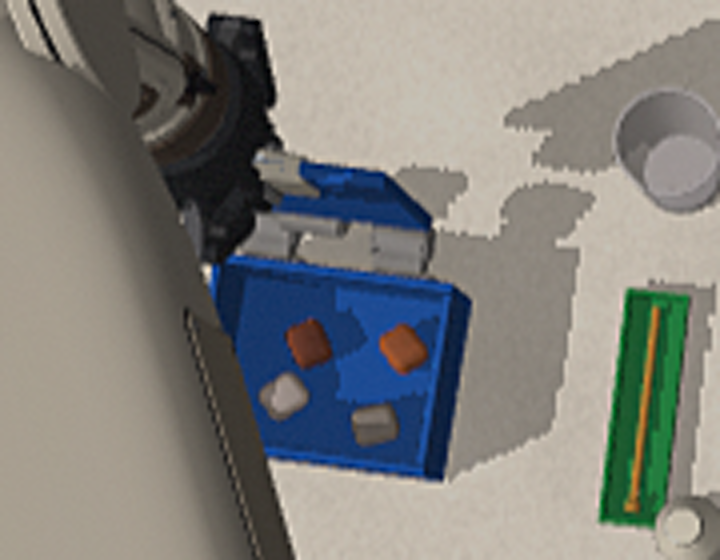

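```bash
python3 -m inch '0 0 0 0 15 0 1;0 0 0 0 10 0 1;0 0 0 0 0 0 1;0 0 0 0 0 0 1;0 0 0 0 0 0 1'
python3 - <<'E'
from ov import *
plan((.6455,.1965,.1625),-8.65)
p,R=now();h=p+R[:,1]*.0965   # TCP-> hole
H=np.array([.6455,.1965,.066])
over(bot.camera('side'),h,-8.6,H,-8.65,160,215,120,100,6,'o8.png')
E
```

```text
clock: 12.45
eef_pos: [0.6457, 0.197, 0.1898]
tool_rot: [-0.705, 0.052, -0.053, 0.705]
ft_force: [-0.4, -1.1, -1.1]
grip_width: 0.0158
yaw -8.65 rot [-0.03  0.15  0.05] shift in current [-0.1 27.3 -0.5] shift in goal [-0.1 27.3 -0.5]
yaw 171.35 rot [ 8.0000e-02 -1.7985e+02  4.0000e-02] shift in current [-0.1 27.3 -0.5] shift in goal [ 0.1 27.3  0.5]
tool x now [ 9.890e-01 -1.479e-01  9.000e-04] y [ 9.e-04  3.e-04 -1.e+00] p [0.6457 0.197  0.1898] t 12.45 j [0.296 0.619 0.476 1.427 0.    2.015] f [-0.44 -1.09 -1.1 ] [ 0.06  0.   -0.01] w 0.0158
```

View pics/o8.png

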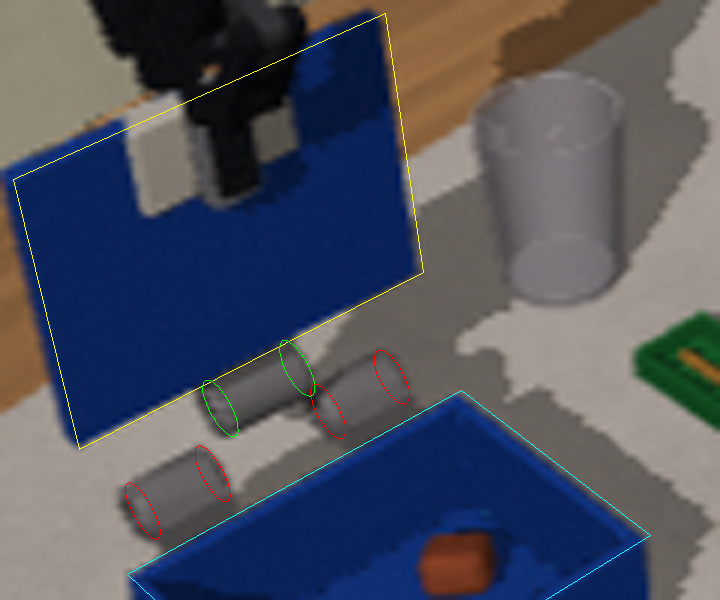

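```bash
python3 - <<'E'
from ov import *
p,R=now();h=p+R[:,1]*.0965
H=np.array([.6455,.1965,.066])
c=bot.camera('top')
over(c,h,-8.6,H,-8.65,150,165,70,60,10,'o8t.png')
cv2.imwrite('pics/t8z.png',cv2.resize(c['color'][165:225,150:220],None,fx=10,fy=10,interpolation=cv2.INTER_CUBIC))
E
```

```text
(no output)
```

View pics/o8t.png

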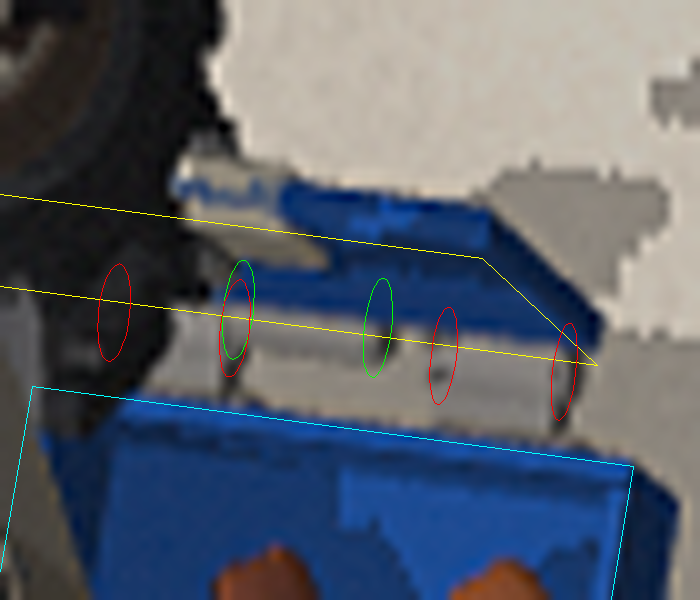

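View pics/t8z.png

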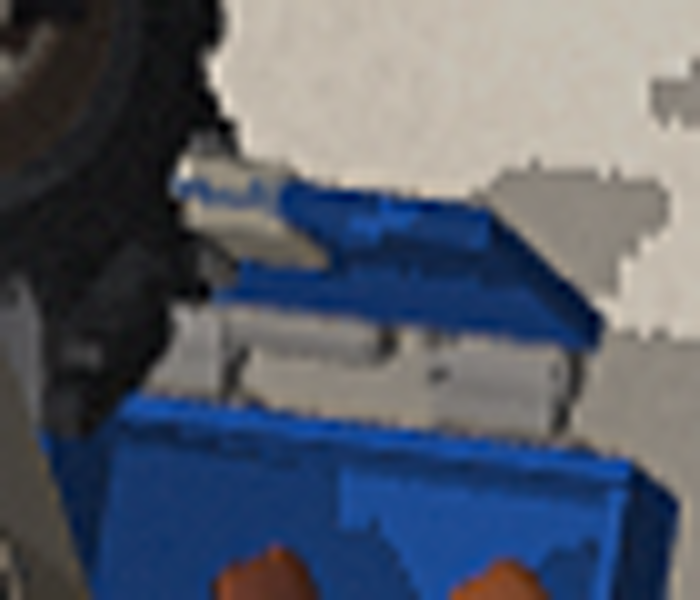

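```bash
python3 - <<'E'
from ov import *
s=bot.camera('side');t=bot.camera('top')
np.savez('c8.npz',s=s['color'],t=t['color'])
cv2.imwrite('pics/s8a.png',cv2.resize(s['color'][213:293,155:235],None,fx=7,fy=7,interpolation=cv2.INTER_LINEAR))
im=t['color'][170:225,160:215];cv2.imwrite('pics/t8a.png',cv2.resize(im,None,fx=10,fy=10,interpolation=cv2.INTER_NEAREST))
E
```

```text
(no output)
```

View pics/s8a.png

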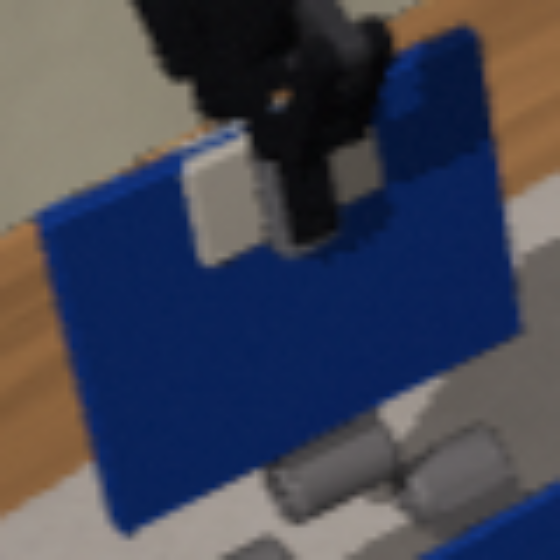

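View pics/t8a.png

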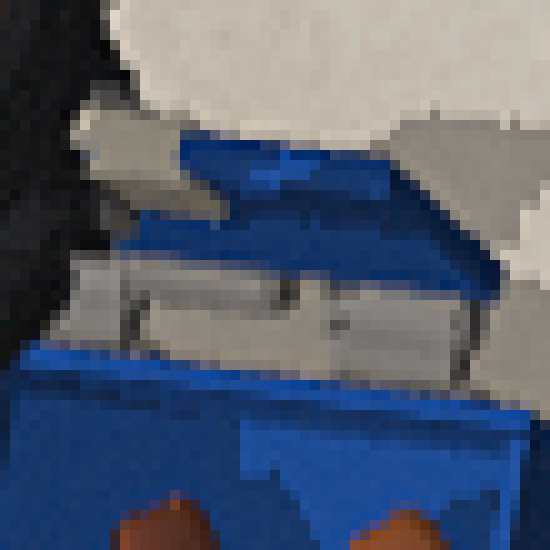

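```bash
cat > lidfit.py <<'E'
from ov import *
def lp(h,yaw,ty,tx,loc):
    R=Ro.from_euler('ZYX',[yaw,ty,tx],degrees=True).as_matrix()
    # rotate about grip centre
    g=np.array([0,0,.119]);return h+g+(R@(np.array(loc).T-g[:,None])).T
def lfit(s,t,h0,yaw,S,T,free=(1,1,1,1,1),cs=(0,0),verbose=1):
    ks=[k for k in S];kt=[k for k in T];fr=np.array(free,bool)
    def full(q): a=np.zeros(5);a[fr]=q;return a
    def f(q):
        a=full(q);h=h0+np.array(a[:3])/1000
        r=[]
        if ks:r.append(proj(s,lp(h,yaw,a[3],a[4],ks))-np.array([S[k] for k in ks]))
        if kt:r.append(proj(t,lp(h,yaw,a[3],a[4],kt))-np.array([T[k] for k in kt]))
        return np.concatenate(r).ravel()
    r=least_squares(f,np.zeros(fr.sum()));print('dx dy dz(mm) tilt_y pitch_x',np.round(full(r.x),2));print(np.round(r.fun.reshape(-1,2),2).tolist())
E
python3 - <<'E'
from lidfit import *
s=bot.camera('side');t=bot.camera('top');p,R=now();h=p+R[:,1]*.0965
a=lambda u,v:((u+.5)/7-.5+155,(v+.5)/7-.5+213)
b=lambda u,v:((u+.5)/10-.5+160,(v+.5)/10-.5+170)
m=.005;w=.075
S={(-m,w,.018):a(125,534),(-m,-w,.018):a(521,331),(m,w,.138):a(40,213),(-m,w,.138):a(52,220)}
T={(-m,-w,.018):b(492,297),(m,-w,.018):b(503,264),(m,-w,.138):b(393,155),(-m,-w,.138):b(386,197)}
for fr in((1,1,1,0,0),(1,1,1,1,1)):
    print('both');lfit(s,t,h,-8.6,S,T,fr)
print('S');lfit(s,t,h,-8.6,S,{},(1,1,1,0,0))
print('T');lfit(s,t,h,-8.6,{},T,(1,1,0,0,0))
E
```

```text
both
dx dy dz(mm) tilt_y pitch_x [ 2.6  -0.54 -0.78  0.    0.  ]
[[0.02, 0.43], [0.69, -0.04], [-1.36, -0.72], [-0.67, 0.28], [0.89, 0.92], [0.44, 0.11], [0.07, -0.18], [0.04, 0.15]]
both
dx dy dz(mm) tilt_y pitch_x [ 1.98 -0.58 -0.91 -0.96  0.36]
[[-0.46, 0.22], [0.28, 0.08], [-1.06, -0.76], [-0.35, 0.31], [0.81, 0.5], [0.34, -0.32], [0.18, 0.31], [0.17, 0.65]]
S
dx dy dz(mm) tilt_y pitch_x [ 17.2  -10.27 -13.25   0.     0.  ]
[[0.49, -0.2], [0.03, -0.06], [-0.57, -0.36], [0.08, 0.6]]
T
dx dy dz(mm) tilt_y pitch_x [2.99 0.08 0.   0.   0.  ]
[[0.56, 0.7], [0.12, -0.11], [-0.29, -0.43], [-0.32, -0.1]]
```

```bash
python3 -m inch '0 0 0 -0.5 6 -0.5 1;0 0 0 0 6 0 1;0 0 0 0 0 0 1;0 0 0 0 0 0 1'
python3 - <<'E'
from lidfit import *
plan((.6455,.1965,.1625),-8.65)
s=bot.camera('side');t=bot.camera('top')
cv2.imwrite('pics/s9.png',cv2.resize(s['color'][270:310,170:240],None,fx=10,fy=10,interpolation=cv2.INTER_LINEAR))
cv2.imwrite('pics/t9.png',cv2.resize(t['color'][170:225,155:215],None,fx=10,fy=10,interpolation=cv2.INTER_LINEAR))
E
```

```text
clock: 13.25
eef_pos: [0.6447, 0.1964, 0.1771]
tool_rot: [0.705, -0.053, 0.052, -0.705]
ft_force: [0.0, 0.5, -2.6]
grip_width: 0.0154
yaw -8.65 rot [ 0.01  0.15 -0.02] shift in current [ 0.8 14.6  0.2] shift in goal [ 0.8 14.6  0.2]
yaw 171.35 rot [-3.0000e-02 -1.7985e+02 -1.0000e-02] shift in current [ 0.8 14.6  0.2] shift in goal [-0.8 14.6 -0.2]
tool x now [ 9.890e-01 -1.479e-01 -3.000e-04] y [-3.e-04 -1.e-04 -1.e+00] p [0.6447 0.1964 0.1771] t 13.25 j [0.296 0.621 0.448 1.397 0.    2.015] f [ 0.02  0.53 -2.61] [ 0.02  0.02 -0.07] w 0.0154
```

View pics/s9.png

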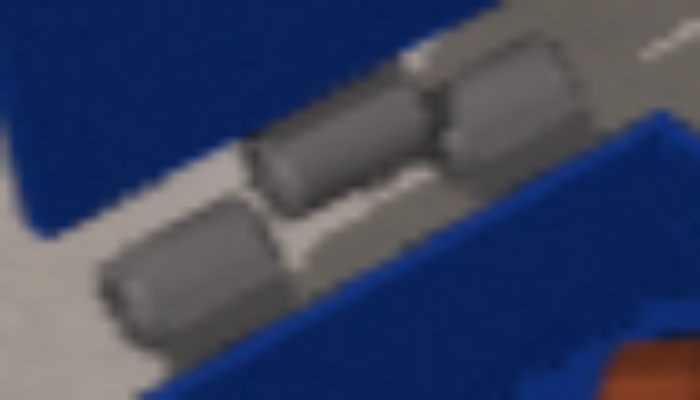

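View pics/t9.png

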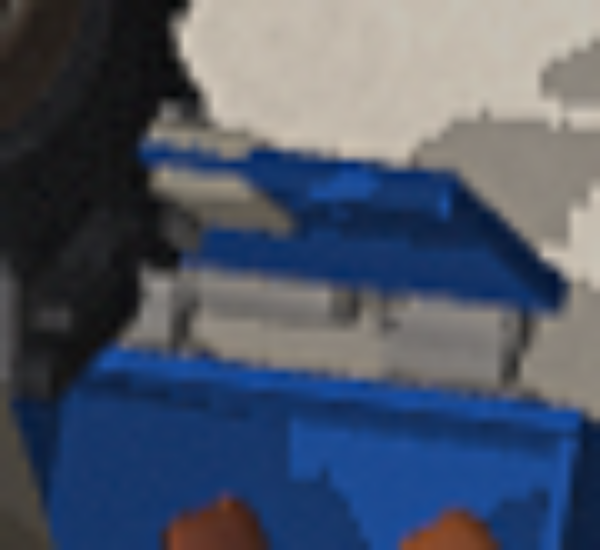

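```bash
python3 -m inch '0 0 0 0 5 0 1;0 0 0 0 3.5 0 1;0 0 0 0 0 0 1;0 0 0 0 0 0 1'
python3 - <<'E'
from lidfit import *
plan((.6455,.1965,.1625),-8.65)
s=bot.camera('side');t=bot.camera('top');w=bot.camera('wrist')
cv2.imwrite('pics/s10.png',cv2.resize(s['color'][270:310,170:240],None,fx=10,fy=10,interpolation=cv2.INTER_LINEAR))
cv2.imwrite('pics/t10.png',cv2.resize(t['color'][180:215,160:215],None,fx=12,fy=12,interpolation=cv2.INTER_LINEAR))
cv2.imwrite('pics/w10.png',w['color'])
E
```

```text
clock: 13.85
eef_pos: [0.6448, 0.1964, 0.1688]
tool_rot: [0.705, -0.052, 0.052, -0.705]
ft_force: [1.0, -0.2, -1.8]
grip_width: 0.0155
yaw -8.65 rot [ 0.    0.14 -0.01] shift in current [0.7 6.3 0.2] shift in goal [0.7 6.3 0.2]
yaw 171.35 rot [-1.0000e-02 -1.7986e+02 -0.0000e+00] shift in current [0.7 6.3 0.2] shift in goal [-0.7  6.3 -0.2]
tool x now [ 9.890e-01 -1.479e-01 -1.000e-04] y [-1.e-04 -0.e+00 -1.e+00] p [0.6448 0.1964 0.1688] t 13.85 j [0.296 0.624 0.431 1.378 0.    2.015] f [ 1.04 -0.16 -1.8 ] [0.05 0.02 0.05] w 0.0155
```

View pics/s10.png

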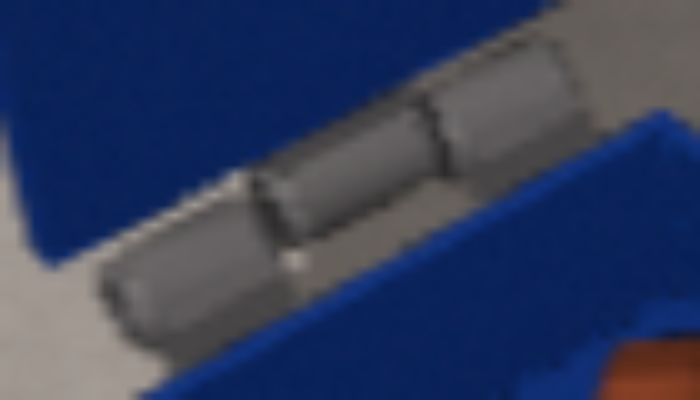

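View pics/t10.png

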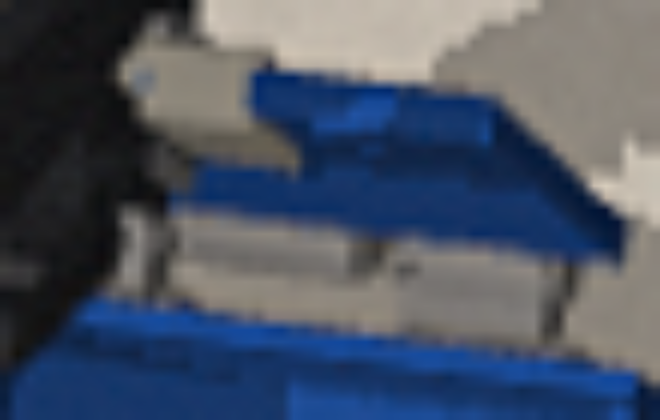

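View pics/w10.png

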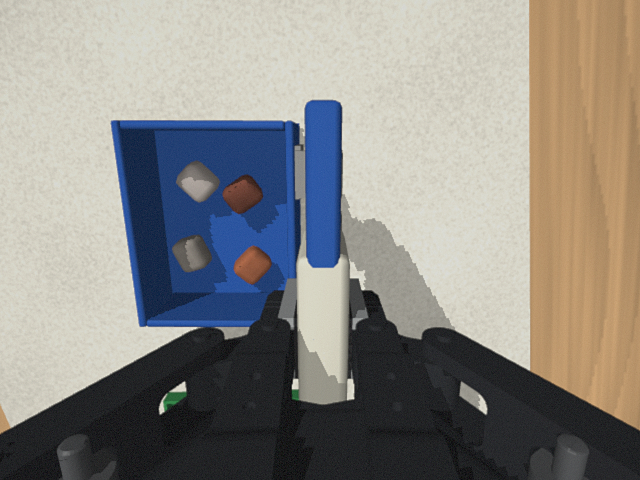

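```bash
python3 - <<'E'
from lidfit import *
p,R=now();h=p+R[:,1]*.0965
s=bot.camera('side');t=bot.camera('top')
over(s,h,-8.5,np.array([.6455,.1965,.066]),-8.65,170,270,70,40,10,'o10s.png')
over(t,h,-8.5,np.array([.6455,.1965,.066]),-8.65,160,180,55,35,12,'o10t.png')
E
```

```text
(no output)
```

View pics/o10s.png

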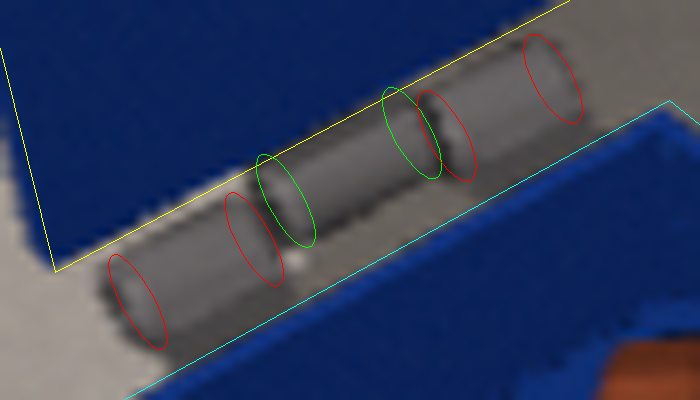

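View pics/o10t.png

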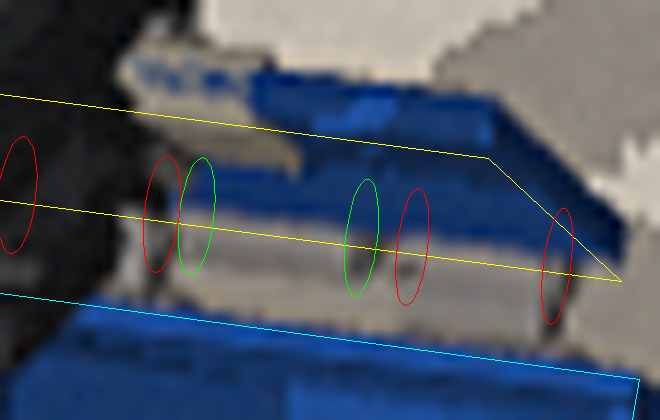

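```bash
python3 -m inch '0 0 0 -0.6 3 0 1;0 0 0 0 2.6 0 1;0 0 0 0 0 0 1;0 0 0 0 0 0 1'
python3 - <<'E'
from lidfit import *
plan((.6455,.1965,.1625),-8.65)
s=bot.camera('side');t=bot.camera('top')
cv2.imwrite('pics/s11.png',cv2.resize(s['color'][270:310,175:235],None,fx=13,fy=13,interpolation=cv2.INTER_CUBIC))
cv2.imwrite('pics/t11.png',cv2.resize(t['color'][180:215,160:215],None,fx=14,fy=14,interpolation=cv2.INTER_CUBIC))
E
```

```text
clock: 14.6
eef_pos: [0.6442, 0.1965, 0.1632]
tool_rot: [0.705, -0.052, 0.052, -0.705]
ft_force: [0.5, 0.2, -1.3]
grip_width: 0.0152
yaw -8.65 rot [ 0.    0.15 -0.  ] shift in current [1.3 0.7 0.2] shift in goal [1.3 0.7 0.2]
yaw 171.35 rot [  -0.   -179.85   -0.  ] shift in current [1.3 0.7 0.2] shift in goal [-1.3  0.7 -0.2]
tool x now [ 0.989  -0.1479 -0.    ] y [-1.e-04 -0.e+00 -1.e+00] p [0.6442 0.1965 0.1632] t 14.6 j [ 0.296  0.625  0.419  1.364 -0.     2.015] f [ 0.46  0.25 -1.27] [ 0.06  0.03 -0.  ] w 0.0152
```

View pics/s11.png

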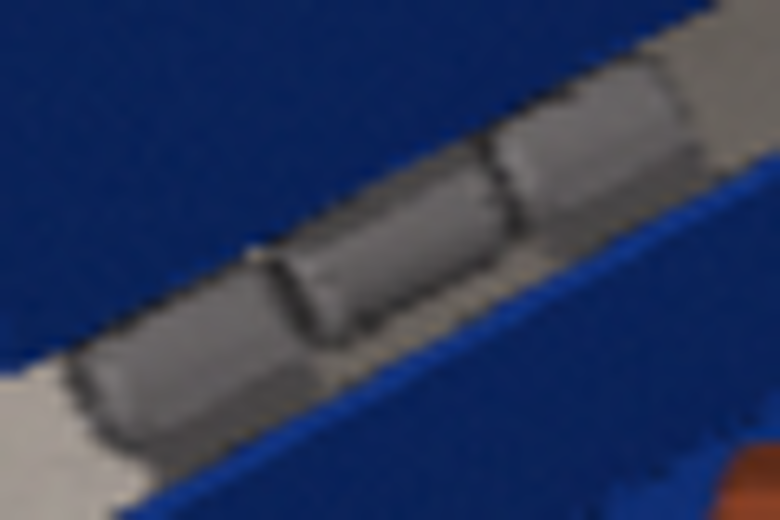

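View pics/t11.png

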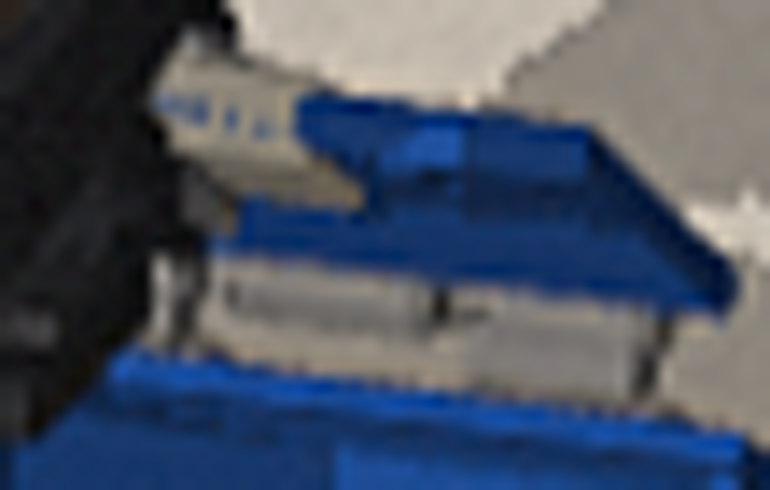

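```bash
cat > rel.py <<'E'
from lidfit import *
def scan(c,cols,r0,r1):
    """down each column, blue->gray (plate bottom) then gray->blue (rim)"""
    im=c['color'].astype(float);m=im[:,:,0]-im[:,:,2]
    A=[];B=[]
    for x in cols:
        v=m[r0:r1,x];th=45
        hi=v>th
        d=[i for i in range(len(v)-1) if hi[i] and not hi[i+1]]
        if not d: continue
        i=d[0];A.append((x,r0+i+(v[i]-th)/(v[i]-v[i+1])))
        u=[j for j in range(i+1,len(v)-1) if not hi[j] and hi[j+1]]
        if u:
            j=u[0];B.append((x,r0+j+(th-v[j])/(v[j+1]-v[j])))
    return np.array(A),np.array(B)
def line(P):
    k=np.polyfit(P[:,0],P[:,1],1);r=np.abs(np.polyval(k,P[:,0])-P[:,1]);g=r<max(2*np.median(r),.3)
    k=np.polyfit(P[g,0],P[g,1],1);return k,np.std(P[g,1]-np.polyval(k,P[g,0]))
def gap_pred(c,H,yaw,dx,dy,dz,yl,x0):
    a=np.radians(yaw);v=np.array([np.cos(a),np.sin(a),0]);u=np.array([-np.sin(a),np.cos(a),0]);w=np.array([0,0,1.])
    h=H+dx*v+dy*u+dz*w;b=np.radians(yl);vl=np.array([np.cos(b),np.sin(b),0]);ul=np.array([-np.sin(b),np.cos(b),0])
    def at(P):
        k=np.polyfit(P[:,0],P[:,1],1);return np.polyval(k,x0)
    L=proj(c,[h-.005*vl+.018*w+s*ul for s in(-.06,.06)]);Rm=proj(c,[H-.02*v-.006*w+s*u for s in(-.06,.06)])
    return at(Rm)-at(L)
E
python3 - <<'E'
from rel import *
s=bot.camera('side');t=bot.camera('top')
H=np.array([.6455,.1965,.066]);eq=[];
for n,c,cols,r0,r1 in(('side',s,range(192,222),262,318),('top',t,range(180,206),190,216)):
    A,B=scan(c,cols,r0,r1);ka,ea=line(A);kb,eb=line(B);x0=np.mean(cols)
    g=np.polyval(kb,x0)-np.polyval(ka,x0)
    f=lambda dx,dz:gap_pred(c,H,-8.65,dx,0,dz,-8.5,x0)
    g0=f(0,0);J=[f(.001,0)-g0,f(0,.001)-g0]
    print(n,len(A),len(B),'slopes',ka[0],kb[0],'res',ea,eb,'gap',g,'pred0',g0,'J/mm',J);eq.append((J,g-g0))
print('dx,dz mm',np.linalg.solve([e[0] for e in eq],[e[1] for e in eq]))
E
```

```text
side 30 30 slopes -0.5300889708423779 -0.5479441611405933 res 0.10295475333510078 0.12897046014433883 gap 14.748140290310118 pred0 13.727387085175963 J/mm [np.float64(0.3250464181667212), np.float64(0.3671732861508872)]
top 26 26 slopes 0.34080352421037835 0.43447868634506737 res 2.946482986290264 3.9448057665564624 gap 8.073455263809848 pred0 7.665534624248465 J/mm [np.float64(0.4114839236879675), np.float64(0.06662322082533478)]
dx,dz mm [0.63178187 2.22073555]
```

```bash
cat > rel2.py <<'E'
from rel import *
def run():
    s=bot.camera('side');t=bot.camera('top')
    H=np.array([.6455,.1965,.066]);eq=[]
    for n,c,cols,r0,r1 in(('side',s,range(192,222),262,318),('top',t,range(182,205),197,216)):
        A,B=scan(c,cols,r0,r1)
        if n=='top': print(np.round(A[:,1],1).tolist(),np.round(B[:,1],1).tolist())
        ka,ea=line(A);kb,eb=line(B);x0=np.mean(cols)
        g=np.polyval(kb,x0)-np.polyval(ka,x0)
        f=lambda dx,dz:gap_pred(c,H,-8.65,dx,0,dz,-8.5,x0)
        g0=f(0,0);J=[f(.001,0)-g0,f(0,.001)-g0]
        print(n,len(A),len(B),'slopes',ka[0],kb[0],'res',ea,eb,'gap',g,'pred0',g0);eq.append((J,g-g0))
    print('dx,dz mm',np.linalg.solve([e[0] for e in eq],[e[1] for e in eq]))
E
python3 - <<'E'
from rel2 import *
run()
t=bot.camera('top')['color'].astype(int);m=t[:,:,0]-t[:,:,2]
print(m[190:216,186],m[190:216,198])
E
```

```text
side 30 30 slopes -0.5304653074601564 -0.5480258994003776 res 0.1146760448002062 0.13064320671568114 gap 14.756361400559683 pred0 13.727387085175963
[198.0, 198.4, 198.6, 198.5, 198.6, 198.8, 199.0, 199.0, 199.1, 199.6, 199.6, 199.5, 199.7, 199.7, 200.0, 199.9, 200.3, 200.6, 200.6, 200.6, 200.7, 201.0, 200.9] [206.4, 206.4, 206.5, 206.6, 206.9, 207.0, 207.2, 207.3, 207.3, 207.4, 207.6, 207.5, 207.9, 208.1, 208.2, 208.3, 208.2, 208.4, 208.5, 208.8, 208.8, 209.1, 209.2]
top 23 23 slopes 0.1285986380646737 0.12788366831795794 res 0.13074604010059862 0.08160839007952668 gap 8.123344458060103 pred0 7.6669742801793745
dx,dz mm [0.76497422 2.12521503]
[ 79  57  58  60  61  69  86  81  91  26 -15  -7  -5  -9 -17 -20 -19  52
 134 109  73  77 102 121 117 121] [ 86  87  79  46  55  61  84  80  81  86  61  16 -13  -7  -4  -5  -6 -13
  18 133 124  88  77  83 110 120]
```

```bash
python3 - <<'E'
from rel import *
s=bot.camera('side');t=bot.camera('top')
H=np.array([.6455,.1965,.066]);a=np.radians(-8.65);v=np.array([np.cos(a),np.sin(a),0]);u=np.array([-np.sin(a),np.cos(a),0]);w=np.array([0,0,1.])
for n,c,sg in(('side',s,1),('top',t,-1)):
  for dy in(0,.002):
    h=H+.0007*v+.002*w+dy*u
    print(n,dy,'lid -x bottom corner',proj(c,[h-.005*v+.018*w+sg*.075*u])[0],'lid +x bot',proj(c,[h+.005*v+.018*w+sg*.075*u])[0],'box +x rim corner',proj(c,[H-.02*v-.006*w+sg*.075*u])[0])
cv2.imwrite('pics/s12.png',cv2.resize(s['color'][265:325,155:215],None,fx=10,fy=10,interpolation=cv2.INTER_CUBIC))
cv2.imwrite('pics/t12.png',cv2.resize(t['color'][190:225,190:225],None,fx=16,fy=16,interpolation=cv2.INTER_CUBIC))
E
```

```text
side 0 lid -x bottom corner [175.02990103 297.99345427] lid +x bot [172.73597687 295.83333114] box +x rim corner [180.80302819 310.19212146]
side 0.002 lid -x bottom corner [174.21090138 298.42643289] lid +x bot [171.91915155 296.26122651] box +x rim corner [180.80302819 310.19212146]
top 0 lid -x bottom corner [211.67347669 202.88986775] lid +x bot [212.31568271 198.8531679 ] box +x rim corner [212.80808695 211.10197442]
top 0.002 lid -x bottom corner [210.85595153 202.78181434] lid +x bot [211.49884808 198.74530964] box +x rim corner [212.80808695 211.10197442]
```

View pics/s12.png

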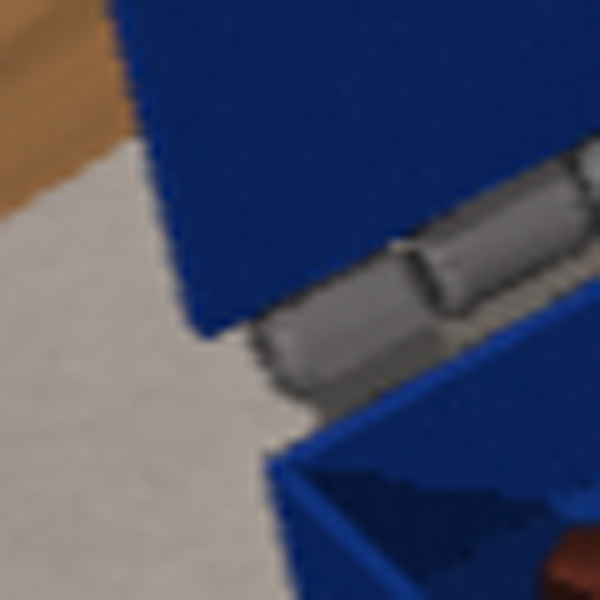

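View pics/t12.png

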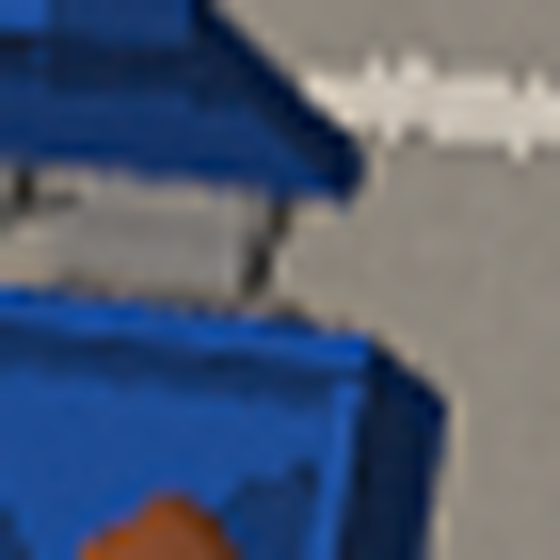

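```bash
python3 -m inch '0 0 0 -0.5 1.5 -0.4 1;0 0 0 0 0 0 1;0 0 0 0 0 0 1;0 0 0 0 0 0 1'
python3 - <<'E'
from rel2 import *
plan((.6455,.1965,.1625),-8.65)
run()
s=bot.camera('side');cv2.imwrite('pics/s13.png',cv2.resize(s['color'][270:310,175:235],None,fx=13,fy=13,interpolation=cv2.INTER_CUBIC))
E
```

```text
clock: 15.55
eef_pos: [0.6437, 0.1962, 0.1617]
tool_rot: [-0.705, 0.052, -0.052, 0.705]
ft_force: [-0.3, 0.5, -1.0]
grip_width: 0.0151
yaw -8.65 rot [-0.    0.14  0.  ] shift in current [ 1.8 -0.8  0.6] shift in goal [ 1.8 -0.8  0.6]
yaw 171.35 rot [ 1.0000e-02 -1.7986e+02  0.0000e+00] shift in current [ 1.8 -0.8  0.6] shift in goal [-1.8 -0.8 -0.6]
tool x now [ 9.890e-01 -1.479e-01  1.000e-04] y [ 1.e-04  0.e+00 -1.e+00] p [0.6437 0.1962 0.1617] t 15.55 j [ 0.296  0.625  0.413  1.36  -0.     2.015] f [-0.33  0.52 -1.05] [ 0.02  0.01 -0.04] w 0.0151
side 30 30 slopes -0.5316564135288468 -0.5478773363861359 res 0.11185677923402225 0.1290402345947086 gap 13.978602340399618 pred0 13.727387085175963
[198.6, 198.6, 198.8, 198.8, 199.0, 199.0, 199.4, 199.6, 199.6, 199.8, 199.9, 200.0, 199.9, 199.9, 200.4, 200.6, 200.6, 200.7, 200.7, 201.0, 200.9, 201.4, 201.6] [206.4, 206.4, 206.5, 206.6, 206.9, 207.0, 207.2, 207.3, 207.3, 207.4, 207.6, 207.6, 207.9, 208.1, 208.2, 208.3, 208.2, 208.4, 208.5, 208.8, 208.8, 209.1, 209.2]
top 23 23 slopes 0.13073634654652788 0.1275688849803824 res 0.13421842512602802 0.08266803409568352 gap 7.784369708836778 pred0 7.6669742801793745
dx,dz mm [0.20371621 0.50384393]
```

View pics/s13.png

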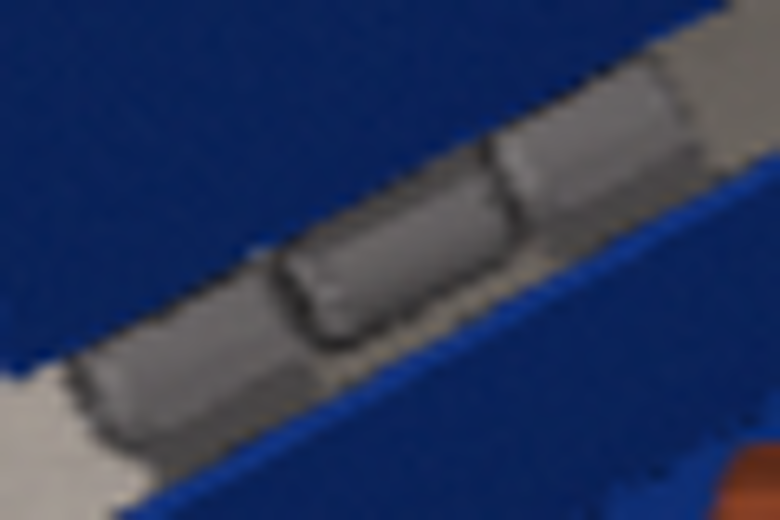

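```bash
python3 -m inch '0 0 0 0 0 0 1;0 0 0 0 0 0 1;0 0 0 0 0 0 1;0 0 0 0 0 0 1'
python3 - <<'E'
from h import *
plan((.6455,.1965,.1625),-8.65)
print(bot.job_done())
E
```

```text
clock: 16.2
eef_pos: [0.6436, 0.1962, 0.1617]
tool_rot: [0.705, -0.052, 0.052, -0.705]
ft_force: [0.2, 0.2, -1.6]
grip_width: 0.0151
yaw -8.65 rot [ 0.    0.14 -0.  ] shift in current [ 1.8 -0.8  0.6] shift in goal [ 1.8 -0.8  0.6]
yaw 171.35 rot [  -0.   -179.86   -0.  ] shift in current [ 1.8 -0.8  0.6] shift in goal [-1.8 -0.8 -0.6]
tool x now [ 0.989  -0.1479 -0.    ] y [-0. -0. -1.] p [0.6436 0.1962 0.1617] t 16.2 j [ 0.296  0.625  0.413  1.36  -0.     2.015] f [ 0.15  0.18 -1.62] [ 0.   -0.   -0.04] w 0.0151
the job is handed in; nothing more can be done
None
```

I lifted the blue lid out of the rack by its white grip bar and lowered it into the gap between the blue box's two knuckles. I handed the job in at about 16 s, still holding it. No verdict was reported.

**Last checks:**
- **Position:** comparing lid and box in the top and side pictures, the lid's knuckle is about +0.2 mm off in x and +0.5 mm off in z. In y it was about +0.5 mm off before a final 0.4 mm correction. The limit is 4 mm.
- **Alignment:** the hole lines are parallel to about 0.2°, and the tool was vertical. In the last side picture the gaps at both knuckle ends look about even.
- **Contact:** the wrist force was about 1.6 N, roughly the lid's own weight, so it hangs free of the box. The fingers held at 15 mm with the arm still.

**Checks that disagreed:**
- **Box x:** the network's hinge point put the box about 9 mm further out in x than my fits to its rim and knuckles. I dropped the network's value.
- **Lid x and z:** the arm's own readings, set against my camera position for the box, put the lid about 1.9 mm short in x and 0.8 mm low. The wrist camera also put it short in x. I relied on the top and side pictures, because they show lid and box together.

The robot never came close to the orange lid, the bottle, the beaker or the pin tray, but I did not measure their positions again at the end.

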